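# Clear the spoon off the spice box and hold its lid open

### The job

The measuring spoon hangs by its loop on the hooked handle of the spice box's lid. Lift it off the handle and stand it, bowl down, in the mug, leaving the lid shut meanwhile; then raise the lid to 60 degrees from shut (to within five degrees or so) and keep holding it there, still, because it would fall shut: finish while holding it, and leave the other things on the worktop where they are.

Things in the scene. Friction and masses are not known exactly. Their poses are not given: they have to be found in the camera images.
- spice_box: fixed wooden box on the worktop with spice jars inside; 130 mm deep (its x), 190 mm wide (its y), walls up to 140 mm above the worktop. Origin under its centre at worktop height, z up, -x is its front (handle side, roughly towards the robot).
- box_lid (a joint): lid angle, rad: 0 shut, 1.4 fully open (stop). Free hinge along the box's rear top edge; gravity shuts it from any angle. Lid about 0.35 kg, 14 mm thick, 198 mm wide; front edge 140 mm ahead of the hinge line, 10 mm beyond the box front.
- lid_hinge (a point): middle of the lid's hinge line, at the rear top edge of the box, 140 mm above the worktop; the axis runs along the box's y. Does not move with the lid.
- lid_handle (a point): on the axis of the lid's handle, 30 mm ahead of the lid's front edge; 170 mm ahead of the hinge line and 7 mm above it when shut (z 147 mm). The handle is a round steel bar, 10 mm thick, standing 52 mm straight out from the middle of the lid's front edge (box's -x when shut), with an upturned tip 14 mm higher than the bar. Frame turns with the lid, y along the hinge.
- spoon: loose steel measuring spoon, 133 mm long, 60 g, hanging upright on the handle about 28 mm ahead of the lid's edge. Origin at its lowest point (under the bowl), z up along the shank. z 0-36 mm: round bowl, 36 mm across, facing x, 15 mm deep; then a flat shank 11 mm wide (y); z 86-133 mm: upright wire loop in its yz plane, through whose top the handle's bar passes.
- spoon_loop (a point): centre of the spoon's loop, 108 mm above its origin; 6 mm wire, 31 mm wide outside (y), 19 mm inside, open from 19 mm below to 19 mm above this point. Grip it across its width. To come off, the spoon rises 17 to 25 mm on the bar (28 mm of room), then moves away from the box along the bar, past the tip.
- mug: speckled white mug with one handle, loose, 225 g; 88 mm high, 90 mm wide, inside about 70 mm wide. Origin on its underside; the cup's axis lies 15 mm towards +y of the origin; the handle sticks out to -y as far as 61 mm from the origin.
- mug_in (a point): centre of the mug's inner floor, 7 mm above its underside; z up, the rim is 81 mm above this point.
- pitcher: fluted cream pitcher (a tall handleless beaker), 73x79 mm, 122 mm high; loose bystander, origin at the centre of its underside
- pepper_mill: turned wooden pepper mill, 58 mm wide, 146 mm high; loose bystander, origin at the centre of its underside
- marmalade: tall glass jar with a black cap, 69 mm wide, 114 mm high; loose bystander, origin at the centre of its underside
- jam: small glass jar with a black cap, 56 mm wide, 76 mm high; loose bystander, origin at the centre of its underside
- timer: round wind-up kitchen timer, 63 mm wide, 41 mm high; loose bystander, origin at the centre of its underside

How it is judged:
On the way, in this order (a step that is already met when the one before it is completed fails the run):
1. the spoon is lifted clear of the handle, the lid still shut (distance between spoon_loop and lid_handle above 0.06 m and height (world z) of spoon above 0.03 m and value of joint box_lid below 0.1 rad), for 0.1 s.
2. the spoon stands bowl down in the upright mug, let go, the lid still shut (horizontal distance between spoon and mug_in below 0.042 m and z of spoon in the frame of mug_in between -0.01 and 0.035 m and angle between mug's own z axis and vertical below 0.15 rad and height (world z) of mug below 0.01 m and contact force between the fingers and spoon below 0.05 N and value of joint box_lid below 0.1 rad), for 0.2 s.
At the end, for the whole second after the job is handed in: The lid stands still at 60 degrees (between 54 and 66), held by the robot's fingers and by nothing else; the spoon's lowest point is inside the mug (within 42 mm of its axis and 35 mm of its inner floor), not touched by the fingers, and the mug stands upright on the worktop (value of joint box_lid between 0.942 and 1.152 rad and velocity of joint box_lid between -0.1 and 0.1 rad/s and contact force between the fingers and box_lid above 0.4 N and horizontal distance between spoon and mug_in below 0.042 m and z of spoon in the frame of mug_in between -0.01 and 0.035 m and angle between mug's own z axis and vertical below 0.15 rad and height (world z) of mug below 0.01 m and contact force between the fingers and spoon below 0.05 N and contact force between box_lid and spoon below 0.1 N and contact force between box_lid and mug below 0.1 N and contact force between box_lid and pitcher below 0.1 N and contact force between box_lid and pepper_mill below 0.1 N and contact force between box_lid and marmalade below 0.1 N and contact force between box_lid and jam below 0.1 N and contact force between box_lid and timer below 0.1 N); the arm keeps its last pose, push and grip.
It fails at once if a bystander is moved more than 40 mm (distance of any of pitcher, pepper_mill, marmalade, jam, timer from where it was at the start of the episode above 0.04 m).
It also fails if it takes over 59 s, if anything falls off the work surface, if the arm or the gripper's body presses on something with over 40 N, if the wrist force passes 120 N, or if a joint passes its speed limit or range.

### The arm

A 6-joint arm with a two-finger parallel gripper is mounted at the origin on a cart in front of the work surface, level with it; the furniture and walls round the work are solid. World frame = base frame: x ahead of the robot, y to its left, z up, the work surface at z = 0. Lengths are in m, angles in rad, forces in N, time in s.
With the tool pointing down it reaches from about 0.375 to 0.9 m from the base axis. Payload 3.1 kg.
Tool frame: the origin (TCP) lies at the very end of the fingers, on their centre line; the grasp point (between the pads) lies env.grasp_offset behind it (env.grasp_offset is the distance from the TCP to the grasp point, in m); z points along the fingers, y is the line along which they close (so a half turn about z gives the same grasp; the last joint's range is limited). The gripper opens to 85 mm and grips with 20 to 120 N. Pads are 22 mm wide; open, the fingers measure 114 mm over their backs; the gripper's body (76 mm by 85 mm) begins 54 mm behind the grasp point. The pads swing forward as they close: fully open they stand 13 mm farther back than shut.
Start: joints at [1.048, 0.527, 1.433, -0, 1.181, -0.178], TCP at [0.211, 0.588, 0.231] pointing down, gripper open.
Joint ranges: [-3.08, 3.08], [-0.75, 2.2], [0.22, 2.44], [-1.43, 4.57], [0, 2.65], [-2.85, 2.85]. Speed limits (rad/s): [2.79, 2.79, 3.14, 3.14, 3.14, 3.14].

### API

Orientations are given as a unit quaternion [w, x, y, z].
In Python, from rig import env gives the robot as it stands.
- The arm moves only by the shell command python3 -m inch 'ROWS' [FORCE]. ROWS is JSON, a list that holds one entry, the list of rows, each a list of 7 numbers: the shift along the tool's x, y, z in mm, then the turn, a rotation vector about the tool's x, y, z in degrees, then the gripper command: -1 is fully open, 1 is shut, values between are in proportion. A call has 1 to 5 rows; each row is the pose to reach, as a shift and turn from the pose commanded when the call began, along the tool's axes at that moment; what a row does not reach only later rows make up. A row lasts 1/8 s, in which the tool goes at most 62.5 mm and 10.7 degrees, less where a joint would pass 70% of its speed; a pose out of reach is approached as far as the arm can. A call with a gripper value outside its range is refused whole. The fingers move at their own pace and stop on an object; FORCE is the grip in N (left out, the last holds). Time passes only in rows, so rows that repeat a pose let the fingers close. It gives the time, the measured TCP pose, the force, the opening and the grip force at its end, in the units of the state.
- env.observe(): the state, without advancing time (a new reading comes with each control period).
- env.snapshot(name): name is "scene" or "top" or "wrist"; returns a dict with "img" (480x640x3 uint8, red, green, blue), "range_z" (480x640 float32, m along the optical axis (not along the pixel's ray), 0 where there is no reading), "fx", "fy", "cx", "cy" (pixels), "origin" and "rotation" of the camera in the world. Camera axes: x right, y up, looking along -z (the intrinsics and any distortion apply to the point x, -y, -z); pixel columns grow to the right and rows downward; lengths in m; the calibration is good to about 2 mm. A picture is of the moment at which its call begins.
- env.finish_job(): hands the job in; it is judged then, once.
The state is a dict: "time": time; "qpos": joint angles; "joint_vel": joint speeds; "joint_torque": joint torques, N m; "ee_pos": TCP position; "tool_rot": TCP orientation; "wrist_force": force on the tool from outside, world axes, zero at the start; "torque": the same for the moment, N m; "finger_gap": finger opening in m; "finger_force": force on a finger pad.
Only numpy, scipy, OpenCV 4.12 (cv2) and the standard library are available. Lean on these libraries where they do the work, as an engineer would, in place of code of your own. Each camera call takes 0.05 s, during which the arm holds its last target. There are 200 camera calls.

## Working session

There is one attempt and no reset: what is moved stays moved. The work goes in short steps, Python scripts to look and compute and a shell command to move; the robot and the scene stay as the last step left them, time stands still between calls to the robot, and variables do not carry over. Pictures are saved under pics/ and viewed, at most 10 in all, crops included, and the job is handed in when it is done.

```bash
mkdir -p pics; ls
cat > h.py <<'E'
import numpy as np,cv2
from rig import env
def snap(n,f):
    s=env.snapshot(n); cv2.imwrite('pics/'+f+'.png',s['img'][...,::-1]); np.savez('/tmp/'+f,**{k:s[k] for k in s}); return s
def cloud(s):
    v,u=np.mgrid[0:480,0:640]; z=s['range_z']
    p=np.stack([(u-s['cx'])/s['fx']*z,-(v-s['cy'])/s['fy']*z,-z],-1)
    w=p@np.array(s['rotation']).T+np.array(s['origin']); w[z<=0]=np.nan; return w
E
python3 - <<'E'
from h import *
o=env.observe(); print(o, env.grasp_offset)
for n in('scene','top'):
    s=snap(n,n+'0'); print(n,s['origin'],s['rotation'],s['fx'],s.keys())
E
```

```text
pics
{'time': 0.0, 'qpos': array([ 1.04845566e+00,  5.28424060e-01,  1.43391393e+00,  5.00835974e-05,
        1.18133313e+00, -1.78502135e-01]), 'joint_vel': array([ 9.51671925e-04,  4.13958436e-04, -5.17054501e-05, -8.65267134e-04,
       -6.72718588e-04,  2.76986955e-04]), 'joint_torque': array([ 2.19673137e-03, -4.42338681e+01, -1.78032911e+01, -1.59776373e-04,
        8.34675680e-03,  4.76539725e-06]), 'ee_pos': array([0.21029579, 0.58781614, 0.23035575]), 'tool_rot': array([-3.78511235e-04,  1.71082937e-01,  9.85256083e-01, -9.68126901e-04]), 'wrist_force': array([ 0.33047108, -0.15834057,  0.23491688]), 'torque': array([0.00128073, 0.00416373, 0.02014757]), 'finger_force': 0.0, 'finger_gap': 0.08529169075152233} 0.0187
scene [0.11451751 0.56171141 0.87382265] [-0.32516515 -0.12052107  0.35485233  0.8682293 ] 464.6761783977642 dict_keys(['img', 'range_z', 'fx', 'fy', 'cx', 'cy', 'origin', 'rotation'])
top [ 0.46727561 -0.020891    1.09818551] [ 0.70834319  0.03245765 -0.03331578 -0.70433407] 496.29524962676675 dict_keys(['img', 'range_z', 'fx', 'fy', 'cx', 'cy', 'origin', 'rotation'])
```

View pics/scene0.png

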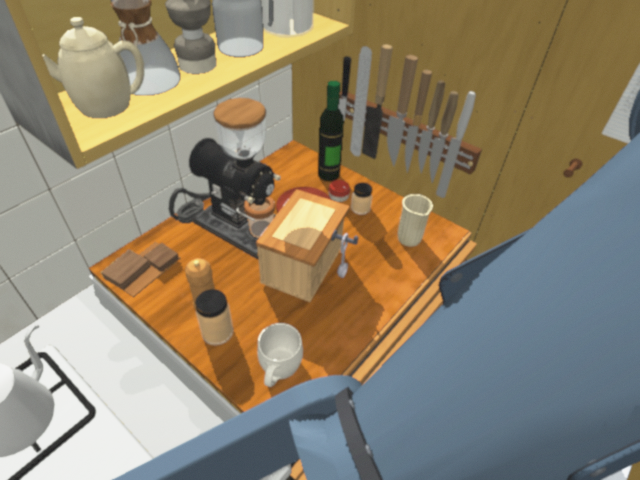

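View pics/top0.png

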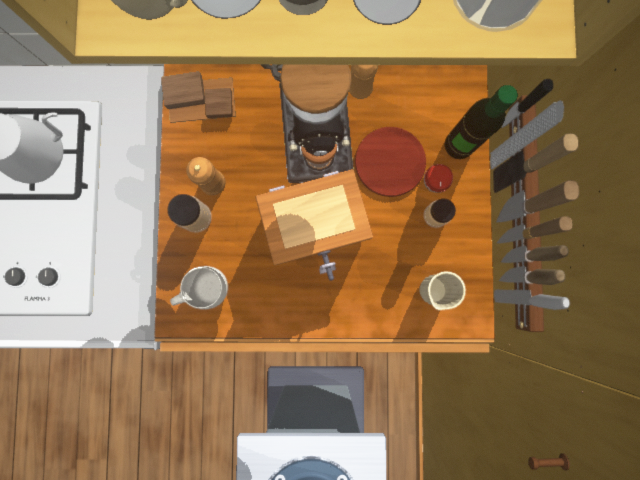

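The top view shows the lid around (315,217), handle and spoon at (327,265), and mug at (205,288) with its handle to the lower left. The pitcher is at (443,290), marmalade at (190,212), mill at (205,172) and jam at (438,212).

```bash
cat >> h.py <<'E'
from scipy.spatial.transform import Rotation as R
def cloud(s):
    v,u=np.mgrid[0:480,0:640]; z=s['range_z']
    p=np.stack([(u-s['cx'])/s['fx']*z,-(v-s['cy'])/s['fy']*z,-z],-1)
    q=np.array(s['rotation']); w=p@R.from_quat(np.r_[q[1:],q[0]]).as_matrix().T+np.array(s['origin']); w[z<=0]=np.nan; return w
E
python3 - <<'E'
from h import *
np.set_printoptions(precision=4,suppress=True)
s=dict(np.load('/tmp/top0.npz')); w=cloud(s); v,u=np.mgrid[0:480,0:640]
m=(abs(w[...,2]-.154)<.006)&(u>240)&(u<390)&(v>160)&(v<275)
m=cv2.morphologyEx(m.astype(np.uint8),cv2.MORPH_OPEN,np.ones((7,7)))>0
p=w[m]; print('lid z',np.median(p[:,2]),len(p)); r=cv2.minAreaRect(p[:,:2].astype(np.float32)); print(r); print(cv2.boxPoints(r))
# handle/spoon pts
m2=(w[...,2]>.1)&(w[...,2]<.2)&(u>300)&(u<350)&(v>235)&(v<290)&~m
for q in w[m2][::3]: 
    pass
c=np.array(r[0]); 
print('worktop z',np.nanmedian(w[300:320,240:300,2]))
# spoon/handle region by colour: low saturation
hsv=cv2.cvtColor(s['img'],cv2.COLOR_RGB2HSV)
mm=(hsv[...,1]<110)&(u>300)&(u<350)&(v>240)&(v<290)
for vv in range(245,285,2):
    k=np.where(mm[vv])[0]
    if len(k): print(vv,k.min(),k.max(),w[vv,k[0]],w[vv,k[len(k)//2]],w[vv,k[-1]])
# objects: footprints
for n,(a,b,c_,d),zl in [('mug',(165,265,260,320),(.07,.1)),('pitcher',(410,475,260,315),(.105,.135)),('marm',(160,215,185,240),(.1,.125)),('mill',(180,230,150,200),(.13,.16)),('jam',(415,470,190,235),(.065,.085))]:
    k=(w[...,2]>zl[0])&(w[...,2]<zl[1])&(u>a)&(u<b)&(v>c_)&(v<d)
    q=w[k]; print(n,len(q),np.nanmin(q,0),np.nanmax(q,0))
    if n=='mug': print(cv2.minEnclosingCircle(q[:,:2].astype(np.float32))); mu=q
# mug handle from lower heights
k=(w[...,2]>.02)&(w[...,2]<.078)&(u>165)&(u<185)&(v>280)&(v<315); print('mughandle',w[k].mean(0),len(w[k]))
E
```

```text
lid z 0.15434707131996744 7176
((0.6010806560516357, -0.004615902900695801), (0.14426448941230774, 0.19810165464878082), 15.921146392822266)
[[ 0.5045  0.0708]
 [ 0.5589 -0.1197]
 [ 0.6976 -0.0801]
 [ 0.6433  0.1104]]
worktop z -0.00024761937768225106
251 323 330 [ 0.5352 -0.0226  0.1586] [ 0.5354 -0.0302  0.1572] [ 0.5361 -0.0361  0.1474]
253 318 327 [ 0.5317 -0.0131  0.154 ] [ 0.5315 -0.0226  0.1576] [ 0.5424 -0.0318 -0.0015]
255 322 327 [ 0.5283 -0.0208  0.1485] [ 0.528  -0.0265  0.1525] [ 0.5379 -0.0318 -0.0014]
257 323 327 [ 0.5243 -0.0227  0.1508] [ 0.5242 -0.0265  0.1523] [ 0.5245 -0.0304  0.1472]
259 323 328 [ 0.5206 -0.0227  0.1481] [ 0.5204 -0.0284  0.1531] [ 0.5208 -0.0323  0.146 ]
261 324 328 [ 0.5167 -0.0247  0.1506] [ 0.5166 -0.0285  0.1513] [ 0.5167 -0.0323  0.1503]
263 324 335 [ 0.5128 -0.0247  0.1507] [ 0.5127 -0.0361  0.1544] [ 0.5204 -0.0497 -0.0029]
265 321 334 [ 0.5089 -0.019   0.1516] [ 0.5087 -0.0322  0.1591] [ 0.5102 -0.0444  0.1256]
267 320 335 [ 0.5052 -0.0171  0.1487] [ 0.5051 -0.0323  0.1532] [ 0.5113 -0.0496  0.0023]
269 319 335 [ 0.505  -0.0146  0.0493] 
[... 192 characters left out ...]
0325  0.1461] [ 0.4939 -0.0401  0.1478]
275 328 332 [ 0.49   -0.0324  0.1501] [ 0.4898 -0.036   0.1623] [ 0.4901 -0.0401  0.149 ]
277 328 333 [ 0.4862 -0.0324  0.1508] [ 0.4859 -0.0378  0.1682] [ 0.486  -0.0417  0.1644]
279 329 332 [ 0.4822 -0.0342  0.1628] [ 0.4822 -0.0379  0.1664] [ 0.4822 -0.0398  0.1659]
mug 433 [0.4229 0.181  0.07  ] [0.5091 0.2913 0.0911]
((0.45857980847358704, 0.23658974468708038), 0.05763852968811989)
pitcher 407 [ 0.4257 -0.3005  0.105 ] [ 0.498  -0.228   0.1268]
marm 813 [0.5904 0.2284 0.1   ] [0.6521 0.2915 0.1197]
mill 364 [0.6768 0.2024 0.13  ] [0.7213 0.2478 0.1486]
jam 462 [ 0.6044 -0.2978  0.0653] [ 0.6538 -0.2482  0.0807]
mughandle [0.4463 0.2745 0.0692] 108
```

```bash
python3 -m inch '[[[-42,-42,-4,0,0,0,-1],[-84,-84,-8,0,0,0,-1],[-126,-126,-12,0,0,0,-1],[-168,-168,-16,0,0,0,-1],[-210,-210,-20,0,0,0,-1]]]'; python3 -m inch '[[[-42,-42,0,0,0,0,-1],[-84,-84,0,0,0,0,-1],[-126,-126,0,0,0,0,-1],[-168,-168,0,0,0,0,-1],[-210,-210,0,0,0,0,-1]]]'; python3 -m inch '[[[-30,-30,0,0,0,-9,-1],[-66,-64,0,0,0,-18,-1],[-66,-64,0,0,0,-27,-1],[-66,-64,0,0,0,-35.6,-1],[-66,-64,0,0,0,-35.6,-1]]]'
cat >> h.py <<'E'
def rot():
    q=env.observe()['tool_rot']; return R.from_quat(np.r_[q[1:],q[0]])
def to_tool(d): return rot().as_matrix().T@np.array(d)*1000
E
python3 - <<'E'
from h import *
np.set_printoptions(precision=4,suppress=True)
s=snap('wrist','w1'); o=env.observe(); print(o['ee_pos'],rot().as_matrix(),o['qpos'],s['origin'])
E
```

```text
time: 0.72
ee_pos: [0.3379, 0.3182, 0.2513]
tool_rot: [0.0, 0.171, 0.985, -0.0]
wrist_force: [1.2, 0.4, 0.0]
finger_gap: 0.0855
finger_force: 0.0
time: 1.35
ee_pos: [0.4649, 0.0496, 0.2512]
tool_rot: [-0.0, 0.171, 0.985, 0.0]
wrist_force: [0.4, 0.3, 0.0]
finger_gap: 0.0857
finger_force: 0.0
time: 1.98
ee_pos: [0.5047, -0.0312, 0.2509]
tool_rot: [-0.0, -0.137, 0.991, 0.0]
wrist_force: [-0.0, 0.2, -0.3]
finger_gap: 0.0854
finger_force: 0.0
[ 0.5048 -0.031   0.251 ] [[-0.9625 -0.2714 -0.0007]
 [-0.2714  0.9625  0.0002]
 [ 0.0007  0.0004 -1.    ]] [-0.2827  0.3421  1.703   0.      1.0973 -2.1284] [ 0.4291 -0.0524  0.394 ]
```

View pics/w1.png

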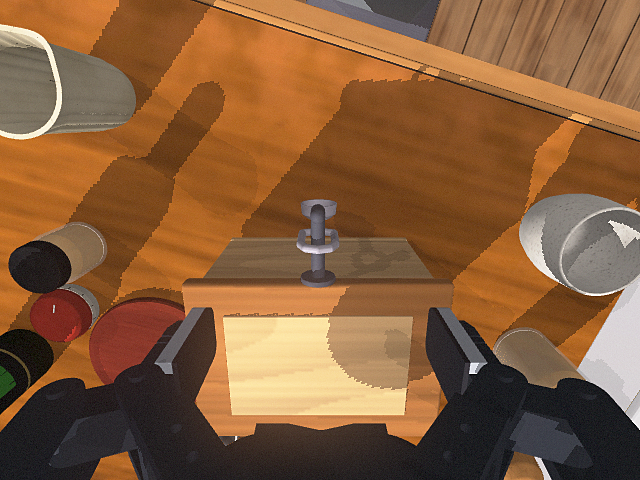

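The wrist view shows the bar vertical at u≈318. The loop sits squarely across it (u 299–339, v 230–252), so the yaw is right.

Run:
```python
from h import *
np.set_printoptions(precision=4,suppress=True)
s=dict(np.load('/tmp/w1.npz')); w=cloud(s); f=np.array([0.5317,-0.0245]); ex=np.array([-.962,-.273]); ey=np.array([-.273,.962])
v,u=np.mgrid[0:480,0:640]
z=w[...,2]
def bx(p): return np.c_[(p[:,:2]-f)@ex,(p[:,:2]-f)@ey,p[:,2]]
m=(u>290)&(u<350)&(v>195)&(v<275)&(z>.13)&(z<.18)
b=bx(w[m]); 
for nm,k in (('loop sides',(abs(b[:,1])>.009)&(b[:,0]>.015)&(b[:,0]<.04)),('bar',(abs(b[:,1])<.006)&(b[:,2]>.148)),('tip',b[:,2]>.160)):
    q=b[k]; print(nm,len(q),q.min(0) if len(q) else '',q.max(0) if len(q) else '',q.mean(0) if len(q) else '')
# front lid edge & box yaw
k=(abs(z-.154)<.004); k=cv2.morphologyEx(k.astype(np.uint8),cv2.MORPH_OPEN,np.ones((9,9)))>0
e=[]
for c in range(200,440,10):
    r=np.where(k[:,c]&(v[:,c]>265)&(v[:,c]<300))[0]
    if len(r): e.append(w[r[0],c,:2])
e=np.array(e); print('edge fit',np.polyfit(e[:,1],e[:,0],1), bx(np.c_[e,e[:,0]])[:,0].round(4))
# mug from wrist + top
for n in('w1','top0'):
    s=dict(np.load(f'/tmp/{n}.npz')); w=cloud(s); z=w[...,2]
    k=(z>.083)&(z<.095)&(abs(w[...,0]-.465)<.08)&(abs(w[...,1]-.225)<.08); p=w[k][:,:2]
    A=np.c_[2*p,np.ones(len(p))]; x=np.linalg.lstsq(A,(p**2).sum(1),rcond=None)[0]; print(n,len(p),x[:2],np.sqrt(x[2]+x[0]**2+x[1]**2),p.min(0),p.max(0))
```

```text
loop sides 234 [ 0.0202 -0.0163  0.13  ] [0.026  0.0147 0.1573] [ 0.0241 -0.0015  0.1453]
bar 1003 [ 0.0008 -0.0059  0.148 ] [0.0526 0.0059 0.1675] [ 0.0282 -0.0006  0.1548]
tip 183 [ 0.0431 -0.0055  0.1602] [0.0524 0.0037 0.1675] [ 0.0483 -0.0008  0.1646]
edge fit [-0.2802  0.5291] [-0.0044 -0.0042 -0.0046 -0.0046 -0.0038 -0.0047 -0.0041 -0.0046 -0.0043
 -0.0047 -0.0048 -0.0073  0.0082 -0.0023 -0.0049 -0.005  -0.0051 -0.0046
 -0.0054 -0.0044 -0.0048 -0.0045 -0.0049 -0.0051]
w1 1154 [0.4671 0.2228] 0.040758516497085506 [0.4249 0.1805] [0.5092 0.2641]
top0 205 [0.4656 0.2245] 0.041016159634895334 [0.4235 0.1819] [0.5065 0.2679]
```

```bash
python3 -m inch '[[[-1,-1,40,0,0,0,-1],[-1,-2,80,0,0,0,-1],[-1,-2,115,0,0,0,-1],[-1,-2,137,0,0,0,-1],[-1,-2,137,0,0,0,-1]]]'; python3 -m inch '[[[0,0,0,0,0,0,0.2],[0,0,0,0,0,0,1],[0,0,0,0,0,0,1],[0,0,0,0,0,0,1],[0,0,0,0,0,0,1]]]' 40;python3 -m inch '[[[0,0,0,0,0,0,1],[0,0,0,0,0,0,1]]]'
```

```text
time: 2.65
ee_pos: [0.5053, -0.0322, 0.1129]
tool_rot: [-0.002, -0.138, 0.99, 0.001]
wrist_force: [-0.3, -0.8, 1.0]
finger_gap: 0.0855
finger_force: 0.0
time: 3.28
ee_pos: [0.5071, -0.0329, 0.1151]
tool_rot: [0.001, -0.138, 0.99, -0.0]
wrist_force: [-0.0, -0.3, 5.4]
finger_gap: 0.0295
finger_force: 39.3
time: 3.52
ee_pos: [0.5071, -0.0329, 0.115]
tool_rot: [0.001, -0.138, 0.99, -0.0]
wrist_force: [-0.5, 0.5, 7.2]
finger_gap: 0.0297
finger_force: 39.3
```

```bash
python3 -m inch '[[[0,0,-8,0,0,0,1],[0,0,-16,0,0,0,1],[0,0,-21,0,0,0,1],[0,0,-21,0,0,0,1],[0,0,-21,0,0,0,1]]]'
python3 - <<'E'
from h import *
snap('wrist','w2'); s=snap('scene','s2'); im=s['img'][170:310,240:420]; cv2.imwrite('pics/s2c.png',cv2.resize(im,None,fx=3,fy=3)[...,::-1])
a=cv2.imread('pics/w2.png');b=cv2.imread('pics/s2c.png'); cv2.imwrite('pics/c2.png',np.hstack([cv2.resize(a,(400,400)),cv2.resize(b,(400,400))]))
E
```

```text
time: 4.15
ee_pos: [0.5064, -0.0327, 0.1352]
tool_rot: [-0.0, -0.138, 0.99, 0.0]
wrist_force: [0.0, 0.4, -1.2]
finger_gap: 0.03
finger_force: 39.5
```

View pics/c2.png

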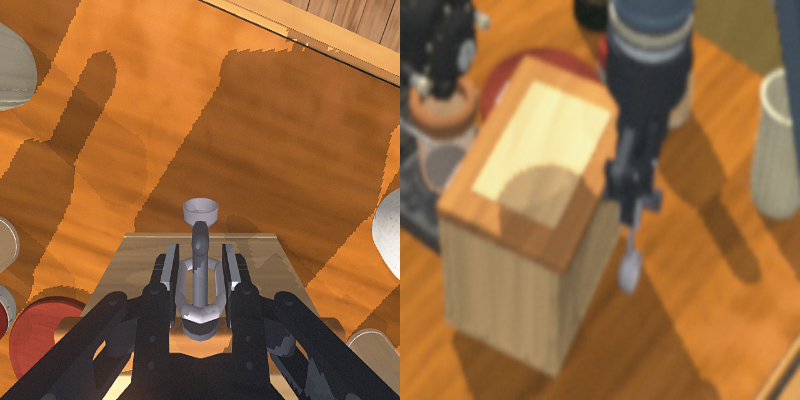

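The loop is gripped at its sides and raised around the bar, with the lid shut and the tip visible inside the loop. Next I slide it out along tool +x.

```bash
python3 -m inch '[[[8,0,0,0,0,0,1],[18,0,0,0,0,0,1],[28,0,0,0,0,0,1],[40,0,0,0,0,0,1],[52,0,0,0,0,0,1]]]';python3 -m inch '[[[12,0,0,0,0,0,1],[20,0,0,0,0,0,1],[20,0,-30,0,0,0,1],[20,0,-60,0,0,0,1],[20,0,-85,0,0,0,1]]]';python3 - <<'E'
from h import *
snap('wrist','w3'); s=snap('scene','s3'); im=s['img'][130:310,200:420]
o=env.observe();print(o['ee_pos'],rot().as_matrix().round(4))
a=cv2.imread('pics/w3.png');b=im[...,::-1]; cv2.imwrite('pics/c3.png',np.hstack([cv2.resize(a,(400,400)),cv2.resize(b,(400,400))]))
g=o['ee_pos']; print(to_tool([.4665-g[0],.2235-g[1],0]))
E
```

```text
time: 4.88
ee_pos: [0.4556, -0.0472, 0.1354]
tool_rot: [-0.0, -0.138, 0.99, 0.0]
wrist_force: [0.4, -0.3, 0.5]
finger_gap: 0.0299
finger_force: 39.5
time: 5.5
ee_pos: [0.4373, -0.0526, 0.2214]
tool_rot: [0.0, -0.138, 0.99, -0.0]
wrist_force: [0.3, 0.6, -1.1]
finger_gap: 0.0295
finger_force: 39.6
[ 0.43893599 -0.05315681  0.22254518] [[-0.9617 -0.274   0.0061]
 [-0.2741  0.9617 -0.0023]
 [-0.0052 -0.0039 -1.    ]]
[-102.32617532  258.51091524   -0.47274466]
```

View pics/c3.png

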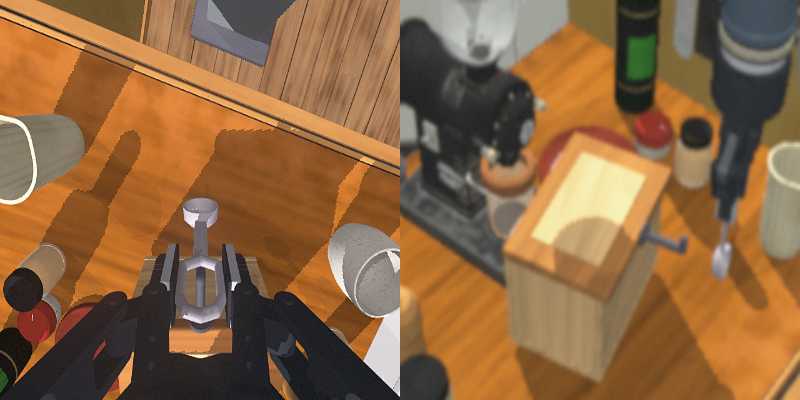

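```bash
python3 -m inch '[[[-10,50,0,0,0,0,1],[-25,105,0,0,0,0,1],[-50,160,0,0,0,0,1],[-75,215,0,0,0,0,1],[-102,258,0,0,0,0,1]]]';python3 -m inch '[[[0,0,0,0,0,0,1],[0,0,0,0,0,0,1]]]';python3 - <<'E'
from h import *
s=snap('wrist','w4'); t=snap('top','t4'); o=env.observe();print(o['ee_pos'])
w=cloud(s); z=w[...,2]
k=(z>.083)&(z<.095)&(abs(w[...,0]-.465)<.08)&(abs(w[...,1]-.225)<.08); p=w[k][:,:2]
A=np.c_[2*p,np.ones(len(p))]; x=np.linalg.lstsq(A,(p**2).sum(1),rcond=None)[0]; print(len(p),x[:2],np.sqrt(x[2]+x[0]**2+x[1]**2))
print(to_tool(np.r_[x[:2],.102]-o['ee_pos']))
k=(z>.09)&(z<.24)&(abs(w[...,0]-.465)<.06)&(abs(w[...,1]-.225)<.03)
for a in(.1,.11,.12,.13,.14,.15,.16,.17,.18,.19):
    q=w[k&(abs(z-a)<.005)]; print(a,len(q),q.mean(0).round(3) if len(q) else '')
E
```

```text
time: 6.22
ee_pos: [0.4637, 0.2256, 0.219]
tool_rot: [-0.001, -0.139, 0.99, -0.0]
wrist_force: [0.6, -0.6, 0.0]
finger_gap: 0.0297
finger_force: 39.7
time: 6.48
ee_pos: [0.4636, 0.223, 0.2191]
tool_rot: [-0.001, -0.139, 0.99, -0.0]
wrist_force: [0.5, -0.7, -0.2]
finger_gap: 0.0294
finger_force: 39.8
[0.46390045 0.22227625 0.21961418]
1319 [0.46650494 0.22406722] 0.04078581391025341
[ -3.24847668   1.03891734 117.6072018 ]
0.1 0 
0.11 0 
0.12 0 
0.13 475 [0.463 0.223 0.133]
0.14 285 [0.462 0.223 0.138]
0.15 88 [0.461 0.223 0.152]
0.16 692 [0.463 0.223 0.161]
0.17 184 [0.463 0.224 0.169]
0.18 153 [0.464 0.224 0.18 ]
0.19 172 [0.465 0.224 0.19 ]
```

View pics/w4.png

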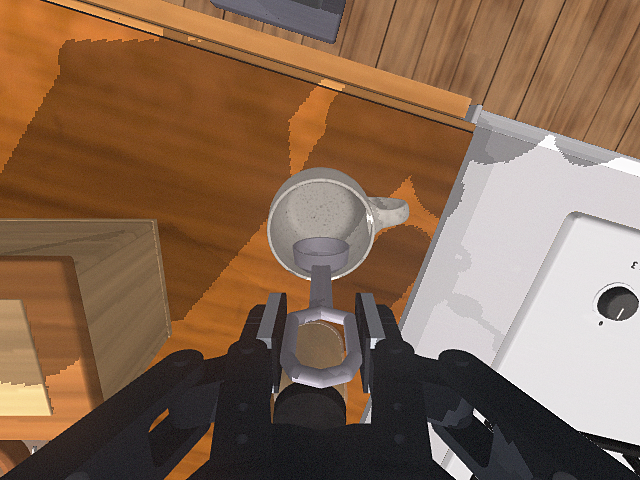

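The spoon hangs upright in the grip (loop at 320,345, bowl at 320,255), over the mug rim circle centred near (320,222). Next I lower it and let go.

```bash
python3 -m inch '[[[-3,1,35,0,0,0,1],[-3,1,70,0,0,0,1],[-3,1,98,0,0,0,1],[-3,1,113,0,0,0,1],[-3,1,117,0,0,0,1]]]';python3 -m inch '[[[0,0,1,0,0,0,1],[0,0,1,0,0,0,0.8],[0,0,1,0,0,0,0.2],[0,0,1,0,0,0,0.2],[0,0,1,0,0,0,0.2]]]'; python3 -m inch '[[[0,0,-5,0,0,0,-1],[0,0,-25,0,0,0,-1],[0,0,-60,0,0,0,-1],[0,0,-100,0,0,0,-1],[0,0,-140,0,0,0,-1]]]';python3 - <<'E'
from h import *
s=snap('wrist','w5'); print(env.observe()['ee_pos'])
E
```

```text
time: 7.2
ee_pos: [0.4671, 0.2245, 0.1028]
tool_rot: [-0.001, -0.138, 0.99, -0.0]
wrist_force: [-0.0, 0.9, 0.1]
finger_gap: 0.0296
finger_force: 39.8
time: 7.82
ee_pos: [0.4674, 0.2255, 0.1026]
tool_rot: [0.0, -0.138, 0.99, 0.0]
wrist_force: [0.3, -0.2, 0.6]
finger_gap: 0.0341
finger_force: 0.0
time: 8.45
ee_pos: [0.467, 0.2254, 0.2438]
tool_rot: [-0.0, -0.138, 0.99, -0.0]
wrist_force: [0.4, 0.9, 0.3]
finger_gap: 0.0854
finger_force: 0.0
[0.47027297 0.22629    0.24909002]
```

View pics/w5.png

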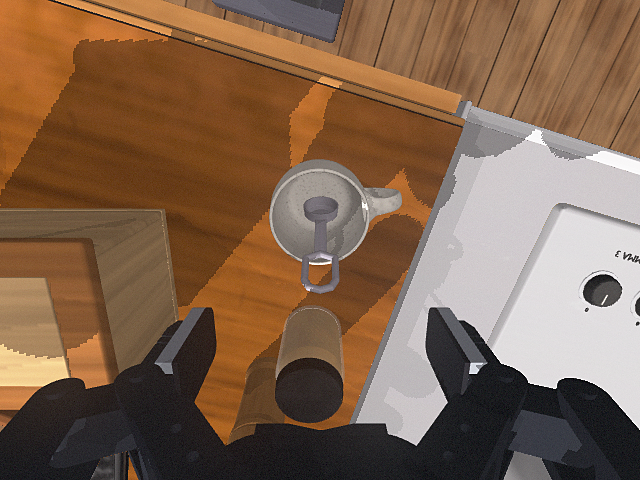

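The spoon stands bowl-down in the upright mug, its loop leaning over the far rim at (320,270), clear of the fingers. Now the lid.

```bash
python3 -m inch '[[[15,-50,0,0,0,0,-1],[32,-105,0,0,0,0,-1],[50,-160,0,0,0,0,-1],[66,-212,0,0,0,0,-1],[82,-258,0,0,0,0,-1]]]';python3 -m inch '[[[0,0,0,0,-9,0,-1],[0,0,0,0,-18,0,-1],[0,0,0,0,-27,0,-1],[0,0,0,0,-36,0,-1],[0,0,0,0,-45,0,-1]]]';python3 -m inch '[[[0,0,0,0,0,0,-1],[0,0,0,0,0,0,-1]]]';python3 - <<'E'
from h import *
np.set_printoptions(precision=4,suppress=True)
o=env.observe();g=o['ee_pos'];print(g,o['qpos'],rot().as_matrix()[:,2])
zt=rot().as_matrix()[:,2]; P=np.array([.5317-.0289,-.0245-.0082-.0006,.147]); T=P+.0187*zt
print('grasp',to_tool(T-g)); print('pre',to_tool(T-.08*zt-g))
E
```

```text
time: 9.12
ee_pos: [0.459, -0.0471, 0.2426]
tool_rot: [0.0, -0.138, 0.99, -0.0]
wrist_force: [1.5, 0.5, -0.2]
finger_gap: 0.0854
finger_force: 0.0
time: 9.75
ee_pos: [0.4852, -0.0031, 0.3047]
tool_rot: [0.315, -0.102, 0.943, 0.029]
wrist_force: [-0.3, -1.3, -0.6]
finger_gap: 0.0857
finger_force: 0.0
time: 10.0
ee_pos: [0.4853, -0.0034, 0.3036]
tool_rot: [0.313, -0.104, 0.944, 0.028]
wrist_force: [0.2, 0.1, -0.6]
finger_gap: 0.0858
finger_force: 0.0
[ 0.4853 -0.0034  0.3036] [-0.4842  0.0678  2.1181  0.7706  0.5722 -2.854 ] [ 0.5849  0.1185 -0.8024]
grasp [ 85.0741 -31.1169 151.0195]
pre [ 85.0741 -31.1169  71.0195]
```

```bash
for i in 1 2 3; do :; done; python3 -m inch '[[[0,0,0,0,0,10,-1],[0,0,0,0,0,20,-1],[0,0,0,0,0,30,-1],[0,0,0,0,0,40,-1],[0,0,0,0,0,50,-1]]]'; python3 -m inch '[[[0,0,0,0,0,10,-1],[0,0,0,0,0,20,-1],[0,0,0,0,0,30,-1],[0,0,0,0,0,40,-1],[0,0,0,0,0,50,-1]]]'; python3 -m inch '[[[0,0,0,0,0,10,-1],[0,0,0,0,0,20,-1],[0,0,0,0,0,30,-1],[0,0,0,0,0,40,-1],[0,0,0,0,0,50,-1]]]'; python3 -m inch '[[[0,0,0,0,0,10,-1],[0,0,0,0,0,20,-1],[0,0,0,0,0,30,-1],[0,0,0,0,0,30,-1]]]'
cat > plan.py <<'E'
from h import *
import sys
np.set_printoptions(precision=4,suppress=True)
o=env.observe();g=o['ee_pos'];print(g,o['qpos'],rot().as_matrix()[:,2])
def tgt(pitch,lid,back=0.,ahead=.030):
    """tool pose: pitch below horizontal, gripping bar at lid angle (deg)"""
    ex=np.array([.962,.273,0]);ez=np.array([0,0,1.]);ey=np.array([-.273,.962,0])
    p=np.radians(pitch);a=np.radians(lid)
    z=np.cos(p)*ex-np.sin(p)*ez; y=-ey; x=np.cross(y,z)
    H=np.array([.5317,-.0245,.140])+.140*ex-.0006*ey
    L=.140+ahead
    P=H-ex*(L*np.cos(a)-.007*np.sin(a))+ez*(L*np.sin(a)+.007*np.cos(a))
    return P+(.0187-back)*z, R.from_matrix(np.c_[x,y,z])
def rel(T,Rt): 
    return to_tool(T-g).round(1),np.degrees((rot().inv()*Rt).as_rotvec()).round(1)
E
python3 - <<'E'
from plan import *
print(rel(*tgt(45,0,.08)));print(rel(*tgt(45,0)))
E
```

```text
time: 10.62
ee_pos: [0.4855, -0.0038, 0.3028]
tool_rot: [0.271, 0.308, 0.898, 0.159]
wrist_force: [-0.7, -0.9, 0.7]
finger_gap: 0.0854
finger_force: 0.0
time: 11.25
ee_pos: [0.4855, -0.0038, 0.3028]
tool_rot: [0.178, 0.659, 0.684, 0.258]
wrist_force: [0.7, 0.4, -0.6]
finger_gap: 0.0853
finger_force: 0.0
time: 11.88
ee_pos: [0.4855, -0.0038, 0.3028]
tool_rot: [0.052, 0.886, 0.341, 0.309]
wrist_force: [-0.1, -0.3, -0.6]
finger_gap: 0.0853
finger_force: 0.0
time: 12.38
ee_pos: [0.4855, -0.0037, 0.303]
tool_rot: [-0.029, 0.944, 0.104, 0.313]
wrist_force: [0.3, -0.1, -0.1]
finger_gap: 0.0856
finger_force: 0.0
[ 0.4855 -0.0037  0.303 ] [-0.4848  0.0694  2.118   0.7713  0.5722  0.2855] [ 0.5841  0.1189 -0.8029]
(array([-93.4,  34. ,  71.4]), array([ 2.8,  8.4, -2.2]))
(array([-81.8,  29.9, 150.4]), array([ 2.8,  8.4, -2.2]))
```

```bash
python3 -m inch '[[[-30,10,15,1,3,-1,-1],[-60,20,30,2,6,-2,-1],[-93,34,45,2.8,8.4,-2.2,-1],[-93,34,71,2.8,8.4,-2.2,-1],[-93,34,71,2.8,8.4,-2.2,-1]]]'
python3 - <<'E'
from plan import *
print(rel(*tgt(45,0,.08)));print(rel(*tgt(45,0)))
s=snap('wrist','w6')
E
```

```text
time: 13.0
ee_pos: [0.4623, -0.0432, 0.1943]
tool_rot: [-0.054, 0.915, 0.129, 0.379]
wrist_force: [-0.3, -0.4, 0.5]
finger_gap: 0.0853
finger_force: 0.0
[ 0.4623 -0.0432  0.1943] [-0.7798  0.4175  2.395   1.7267  0.6755 -1.0993] [ 0.679   0.1973 -0.7072]
(array([-3.8,  1.5,  1.8]), array([-0.3,  0. ,  0.1]))
(array([-3.8,  1.9, 81.8]), array([-0.3,  0. ,  0.1]))
```

View pics/w6.png

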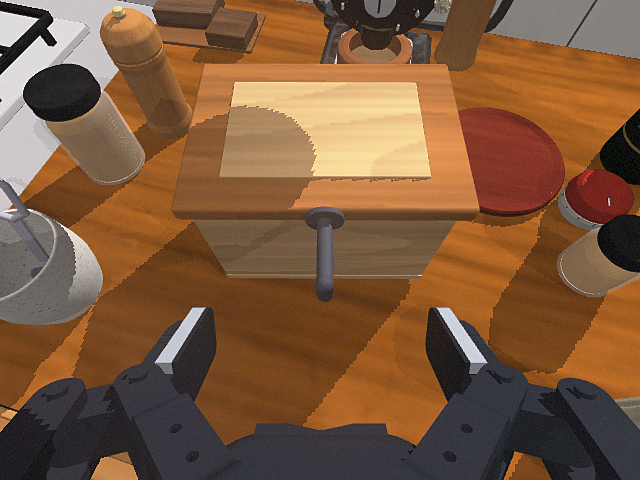

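The wrist view shows the bar centred between the open fingers (u≈323, v 215–295), the lid shut, and the spoon still in the mug at far left. Next I advance and grip the bar.

```bash
python3 -m inch '[[[-4,2,25,0,0,0,-1],[-4,2,50,0,0,0,-1],[-4,2,70,0,0,0,-1],[-4,2,82,0,0,0,-1],[-4,2,82,0,0,0,-1]]]';python3 -m inch '[[[0,0,0,0,0,0,0.3],[0,0,0,0,0,0,1],[0,0,0,0,0,0,1],[0,0,0,0,0,0,1],[0,0,0,0,0,0,1]]]' 30; python3 -m inch '[[[0,0,0,0,0,0,1],[0,0,0,0,0,0,1],[0,0,0,0,0,0,1]]]';python3 - <<'E'
from plan import *
for p,l in ((45,0),(47,10),(50,20),(52,30),(55,40),(58,50),(60,60)): print(p,l,rel(*tgt(p,l)))
E
```

```text
time: 13.68
ee_pos: [0.516, -0.0278, 0.1341]
tool_rot: [-0.057, 0.915, 0.129, 0.378]
wrist_force: [0.0, 0.2, 1.3]
finger_gap: 0.0853
finger_force: 0.0
time: 14.3
ee_pos: [0.5158, -0.0301, 0.1347]
tool_rot: [-0.055, 0.915, 0.126, 0.379]
wrist_force: [-3.5, -5.5, 3.1]
finger_gap: 0.0091
finger_force: 29.2
time: 14.68
ee_pos: [0.5158, -0.0301, 0.1347]
tool_rot: [-0.055, 0.915, 0.126, 0.379]
wrist_force: [-2.5, -6.0, 2.5]
finger_gap: 0.0092
finger_force: 29.2
[ 0.5158 -0.0301  0.1347] [-0.6201  0.6255  2.3245  2.0631  0.6791 -1.3244] [ 0.6794  0.1951 -0.7074]
45 0 (array([-0.6, -0.4,  0.7]), array([-0.1,  0. , -0.3]))
47 10 (array([ 22.2,  -0.6, -17.4]), array([-0.1, -2. , -0.3]))
50 20 (array([ 47.5,  -0.7, -31.3]), array([-0.1, -5. , -0.3]))
52 30 (array([ 75.1,  -0.9, -40.3]), array([-0.1, -7. , -0.3]))
55 40 (array([103.5,  -1. , -44.4]), array([ -0.1, -10. ,  -0.2]))
58 50 (array([132.2,  -1.1, -43.4]), array([ -0.2, -13. ,  -0.2]))
60 60 (array([160.5,  -1.3, -37.2]), array([ -0.2, -15. ,  -0.2]))
```

```bash
python3 -m inch '[[[6,0,-5,0,-0.5,0,1],[16,0,-13,0,-1.5,0,1],[28,0,-21,0,-3,0,1],[40,0,-28,0,-4,0,1],[47,0,-31,0,-5,0,1]]]' 40
python3 - <<'E'
from plan import *
print(o['wrist_force'],o['finger_gap'])
for p,l in ((50,20),(51,25),(52,30),(54,35),(55,40),(57,45),(58,50),(60,60)): print(p,l,rel(*tgt(p,l)))
E
```

```text
time: 15.3
ee_pos: [0.5267, -0.0271, 0.1899]
tool_rot: [-0.048, 0.931, 0.129, 0.337]
wrist_force: [2.9, -1.5, -5.6]
finger_gap: 0.0086
finger_force: 39.2
[ 0.5267 -0.0271  0.1899] [-0.5474  0.4113  2.1992  1.5398  0.4916 -0.6561] [ 0.616   0.177  -0.7676]
[ 2.922  -1.486  -5.6151] 0.00862963029675115
50 20 (array([ 0.5, -0.5, -0.2]), array([-0.1,  0.1, -0.1]))
51 25 (array([13.6, -0.5, -6.6]), array([-0.1, -0.9, -0.1]))
52 30 (array([ 27.2,  -0.6, -11.7]), array([-0.1, -1.9, -0.1]))
54 35 (array([ 40.8,  -0.6, -15.7]), array([-0.1, -3.9, -0.1]))
55 40 (array([ 55.1,  -0.6, -18.4]), array([-0.1, -4.9, -0.1]))
57 45 (array([ 69.3,  -0.7, -19.8]), array([-0.1, -6.9, -0.1]))
58 50 (array([ 83.8,  -0.7, -19.9]), array([-0.1, -7.9, -0.1]))
60 60 (array([112.6,  -0.7, -16.3]), array([-0.1, -9.9, -0.1]))
```

```bash
python3 -m inch '[[[13,0,-6.5,0,-1,0,1],[27,0,-12,0,-2,0,1],[41,0,-16,0,-4,0,1],[51,0,-18,0,-4.5,0,1],[55,0,-18.5,0,-5,0,1]]]'
python3 - <<'E'
from plan import *
print(o['wrist_force'],o['finger_gap'])
for p,l in ((55,40),(57,45),(58,50),(59,55),(60,60)): print(p,l,rel(*tgt(p,l)))
E
```

```text
time: 15.92
ee_pos: [0.5553, -0.0189, 0.2392]
tool_rot: [-0.042, 0.945, 0.132, 0.297]
wrist_force: [-3.3, -6.4, 0.1]
finger_gap: 0.009
finger_force: 40.3
[ 0.5553 -0.0189  0.2392] [-0.4493  0.3049  2.0258  0.9032  0.5072  0.1038] [ 0.5498  0.1583 -0.8201]
[-3.3478 -6.3831  0.0905] 0.009029430263518486
55 40 (array([ 0.7, -0.4,  0.4]), array([-0.1,  0.1,  0. ]))
57 45 (array([14.6, -0.4, -2.3]), array([-0.1, -1.9,  0. ]))
58 50 (array([29.1, -0.4, -3.7]), array([-0.1, -2.9,  0. ]))
59 55 (array([43.6, -0.4, -3.7]), array([-0.1, -3.9,  0. ]))
60 60 (array([58.1, -0.4, -2.5]), array([-0.1, -4.9,  0. ]))
```

```bash
python3 -m inch '[[[14,0,-3,0,-1.5,0,1],[28,0,-4,0,-3,0,1],[42,0,-4,0,-4,0,1],[53,0,-3,0,-4.5,0,1],[58,0,-3,0,-5,0,1]]]'; python3 -m inch '[[[0,0,0,0,0,0,1],[0,0,0,0,0,0,1],[0,0,0,0,0,0,1],[0,0,0,0,0,0,1]]]'
python3 - <<'E'
from plan import *
print(o['wrist_force'],o['finger_gap'])
for p,l in ((60,58),(60,60)): print(p,l,rel(*tgt(p,l)))
# lid plane angle from cameras
ex=np.array([.962,.273,0]);ey=np.array([-.273,.962,0]);H=np.array([.5317,-.0245,.140])+.140*ex
ims=[]
for n in('top','scene'):
    s=snap(n,n+'7'); ims.append(s['img']); w=cloud(s)-H; a,b,c=w@ex,w@ey,w[...,2]
    k=(abs(b)<.09)&(a>-.12)&(a<.05)&(c>.03)&(c<.16); 
    q=np.c_[a[k],c[k]]; ang=np.degrees(np.arctan2(q[:,1],-q[:,0])); h=np.histogram(ang,np.arange(30,120,4)); print(n,len(q),h[0],h[1][:2])
cv2.imwrite('pics/c7.png',np.hstack([cv2.resize(i[...,::-1],(400,300)) for i in ims]))
E
```

```text
time: 16.55
ee_pos: [0.5996, -0.0064, 0.2753]
tool_rot: [-0.037, 0.957, 0.134, 0.256]
wrist_force: [-2.3, -6.5, 2.0]
finger_gap: 0.0082
finger_force: 40.4
time: 17.05
ee_pos: [0.5992, -0.0065, 0.2749]
tool_rot: [-0.037, 0.957, 0.134, 0.256]
wrist_force: [-3.8, -6.1, 3.4]
finger_gap: 0.0086
finger_force: 40.0
[ 0.5992 -0.0065  0.2749] [-0.3486  0.3     1.8278  0.5137  0.6438  0.5869] [ 0.4791  0.1397 -0.8665]
[-3.842  -6.0558  3.4205] 0.008636031338155088
60 58 (array([-5.6, -0.5,  0.5]), array([-0.2,  0.1,  0. ]))
60 60 (array([ 0.3, -0.5,  0.6]), array([-0.2,  0.1,  0. ]))
top 3428 [   0    0    0    0    0    0   91  499 1145  607  330  208  148  108
   77   45    0    0    0    0    0    0] [30 34]
scene 876 [  0   0   0   0   0   1 109 214 193  84  48  31  21  17  13   3   0   0
   0   0   0   0] [30 34]
```

View pics/c7.png

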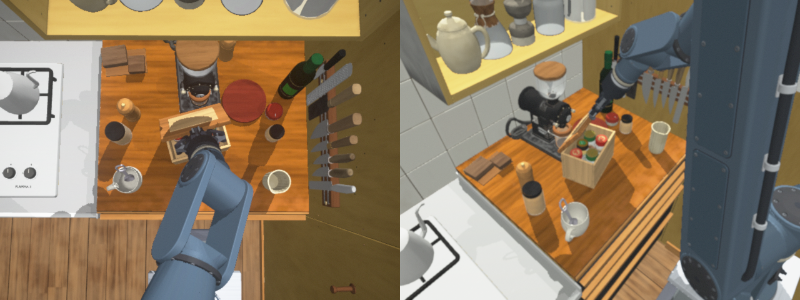

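The lid is up with the gripper on its handle, the spoon is in the upright mug, and the bystanders are in place. I'll check the angle once by fitting the lid plane.

Run:
```python
from h import *
ex=np.array([.962,.273,0]);ey=np.array([-.273,.962,0]);H=np.array([.5317,-.0245,.140])+.140*ex
for n in('top7','scene7'):
    s=dict(np.load(f'/tmp/{n}.npz')); w=cloud(s)-H; a,b,c=w@ex,w@ey,w[...,2]
    k=(abs(b)<.095)&(abs(b)>.02)&(a>-.12)&(a<.03)&(c>.02)&(c<.125); q=np.c_[a[k],c[k]]
    best=max(((abs(q@[np.sin(t),np.cos(t)]-d)<.003).sum(),np.degrees(t),d) for t in np.radians(np.arange(45,76)) for d in np.arange(-.005,.025,.002)); print(n,best,len(q))
print(env.observe()['joint_vel'].round(3))
```

```text
top7 (np.int64(2481), np.float64(54.0), np.float64(0.019)) 2907
scene7 (np.int64(383), np.float64(53.0), np.float64(0.019)) 518
[-0.001 -0.001 -0.    -0.002 -0.003  0.   ]
```

Run:
```python
from h import *
ex=np.array([.962,.273,0]);ey=np.array([-.273,.962,0]);H=np.array([.5317,-.0245,.140])+.140*ex
for n in('top7','scene7'):
    s=dict(np.load(f'/tmp/{n}.npz')); w=cloud(s)-H; a,b,c=w@ex,w@ey,w[...,2]
    k=(abs(b)<.095)&(abs(b)>.02)&(a>-.12)&(a<.03)&(c>.02)&(c<.125); q=np.c_[a[k],c[k]]
    for t0,d0 in((54,.019),(58,.016)):
        t,d=np.radians(t0),d0
        for i in range(15):
            nn=np.array([np.sin(t),np.cos(t)]); i_=q[abs(q@nn-d)<.004]; m=i_.mean(0); v=np.linalg.svd(i_-m,full_matrices=0)[2][0]; t=np.arctan2(abs(v[1]),abs(v[0])); nn=np.array([np.sin(t),np.cos(t)]); d=m@nn
        print(n,t0,np.degrees(t),d,len(i_),i_.min(0),i_.max(0))
        for lo in np.arange(.02,.12,.02):
            g=i_[(i_[:,1]>lo)&(i_[:,1]<lo+.02)]; print('   ',lo,len(g),g.mean(0).round(4) if len(g) else '')
```

```text
top7 54 54.182426540124816 0.018932150560353037 2536 [-0.06942933  0.02013259] [0.00771567 0.12487797]
    0.02 337 [0.0004 0.0304]
    0.04 419 [-0.0128  0.0502]
    0.06 448 [-0.0268  0.0702]
    0.08 494 [-0.0409  0.0904]
    0.1 649 [-0.0564  0.1103]
top7 58 54.18579119238763 0.018928765812314924 2535 [-0.06942933  0.02013259] [0.00771567 0.12487797]
    0.02 337 [0.0004 0.0304]
    0.04 419 [-0.0128  0.0502]
    0.06 448 [-0.0268  0.0702]
    0.08 494 [-0.0409  0.0904]
    0.1 648 [-0.0564  0.1103]
scene7 54 53.62117507633386 0.0187616300665376 386 [-0.07093874  0.02046834] [0.00530607 0.12351183]
    0.02 47 [-0.0019  0.0325]
    0.04 65 [-0.0136  0.0498]
    0.06 71 [-0.027   0.0693]
    0.08 60 [-0.0414  0.0896]
    0.1 103 [-0.0587  0.1114]
scene7 58 53.62117507633386 0.0187616300665376 386 [-0.07093874  0.02046834] [0.00530607 0.12351183]
    0.02 47 [-0.0019  0.0325]
    0.04 65 [-0.0136  0.0498]
    0.06 71 [-0.027   0.0693]
    0.08 60 [-0.0414  0.0896]
    0.1 103 [-0.0587  0.1114]
```

Both cameras agree on about 54°, so I raise it another 6° along the arc and measure again.

```bash
python3 - <<'E'
from plan import *
print(rel(*tgt(60,60)),rel(*tgt(60,66)))
E
python3 -m inch '[[[5,0,0,0,0,0,1],[10,0,1,0,0,0,1],[14,0,1,0,0,0,1],[18,0,2,0,0,0,1],[18,0,2,0,0,0,1]]]'; python3 -m inch '[[[0,0,0,0,0,0,1],[0,0,0,0,0,0,1],[0,0,0,0,0,0,1]]]'
cat > ang.py <<'E'
from h import *
ex=np.array([.962,.273,0]);ey=np.array([-.273,.962,0]);H=np.array([.5317,-.0245,.140])+.140*ex
for n in('top','scene'):
    w=cloud(env.snapshot(n))-H; a,b,c=w@ex,w@ey,w[...,2]
    k=(abs(b)<.095)&(abs(b)>.02)&(a>-.12)&(a<.03)&(c>.02)&(c<.125); q=np.c_[a[k],c[k]]
    t,d=np.radians(59),.018
    for i in range(30):
        nn=np.array([np.sin(t),np.cos(t)]); i_=q[abs(q@nn-d)<.006]; m=i_.mean(0); v=np.linalg.svd(i_-m,full_matrices=0)[2][0]; t=np.arctan2(abs(v[1]),abs(v[0])); nn=np.array([np.sin(t),np.cos(t)]); d=m@nn
    print(n,np.degrees(t),d,len(i_),len(q))
E
python3 ang.py
```

```text
[ 0.5992 -0.0065  0.2749] [-0.3486  0.3     1.8278  0.5137  0.6438  0.5869] [ 0.4792  0.1397 -0.8665]
(array([ 0.3, -0.5,  0.6]), array([-0.2,  0.1,  0. ])) (array([18. , -0.5,  2.3]), array([-0.2,  0.1,  0. ]))
time: 17.77
ee_pos: [0.6169, -0.0015, 0.2836]
tool_rot: [-0.037, 0.956, 0.133, 0.257]
wrist_force: [-1.4, -5.1, 5.8]
finger_gap: 0.0058
finger_force: 39.0
time: 18.15
ee_pos: [0.6167, -0.0016, 0.2835]
tool_rot: [-0.037, 0.956, 0.133, 0.257]
wrist_force: [-1.2, -5.2, 5.5]
finger_gap: 0.0058
finger_force: 39.2
top 59.93476594618396 0.018969631660782967 1759 1928
scene 53.29318715319528 0.023830958199603607 160 201
```

```bash
python3 - <<'E'
from h import *
a=snap('wrist','w8')['img']; s=dict(np.load('/tmp/top7.npz')); t=snap('top','t8')['img']
print(env.observe()['finger_gap'])
L=cv2.resize(a[150:450,170:470],(400,400)); Rr=cv2.resize(t[170:270,250:390],(400,400))
sc=snap('scene','s8')['img']; 
cv2.imwrite('pics/c8.png',np.hstack([L,Rr])[...,::-1])
E
python3 ang.py
```

```text
0.005801201885121737
top 60.02123652747758 0.018889751492898177 1736 1909
scene 52.84893146685177 0.02500534601547371 158 201
```

View pics/c8.png

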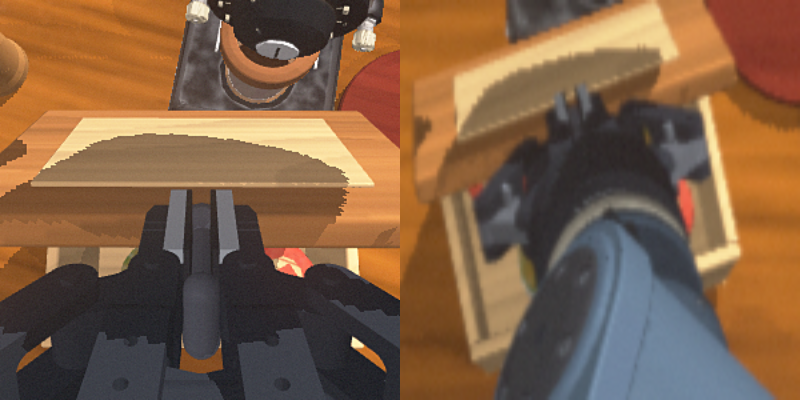

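The wrist crop shows the bar still pinched between the pads and the lid raised at about 60°. I hold for a while to check that it's static.

```bash
for i in 1; do python3 -m inch '[[[0,0,0,0,0,0,1],[0,0,0,0,0,0,1],[0,0,0,0,0,0,1],[0,0,0,0,0,0,1],[0,0,0,0,0,0,1]]]' | grep -E 'time|gap|wrist|force'; done; python3 -m inch '[[[0,0,0,0,0,0,1],[0,0,0,0,0,0,1],[0,0,0,0,0,0,1],[0,0,0,0,0,0,1],[0,0,0,0,0,0,1]]]'; python3 ang.py
python3 - <<'E'
from h import *
a=cloud(env.snapshot('top')); b=cloud(dict(np.load('/tmp/top7.npz')))
for w in(b,a):
    z=w[...,2]; k=(z>.083)&(z<.095)&(abs(w[...,0]-.465)<.08)&(abs(w[...,1]-.225)<.08); p=w[k]; print(len(p),p.mean(0))
    q=(z>.095)&(z<.16)&(abs(w[...,0]-.485)<.08)&(abs(w[...,1]-.225)<.06); print('spoon top',q.sum(),w[q].mean(0),w[q].max(0))
E
```

```text
time: 19.12
wrist_force: [-0.9, -4.5, 5.6]
finger_gap: 0.0059
finger_force: 39.2
time: 19.75
ee_pos: [0.6167, -0.0016, 0.2835]
tool_rot: [-0.037, 0.956, 0.133, 0.257]
wrist_force: [-2.2, -5.1, 5.4]
finger_gap: 0.0059
finger_force: 39.2
top 59.920645662694604 0.018999412634455183 1762 1927
scene 52.83932877119748 0.025183729344731152 166 205
223 [0.46746322 0.22471251 0.08738538]
spoon top 89 [0.50439257 0.23559951 0.11880682] [0.5124665  0.24985186 0.13377393]
220 [0.46747433 0.22640172 0.0871414 ]
spoon top 91 [0.50429016 0.23532738 0.11786235] [0.51269317 0.25048093 0.13493708]
```

```bash
python3 -c "from rig import env; print(env.finish_job())"
```

```text
the job is handed in; nothing more can be done
None
```

I handed the job in with the spoon standing bowl-down in the mug and the gripper holding the lid still at about 60° by the top camera (the scene camera, with few lid points in view, read about 53°); the bar sat off-centre in the pads but hadn't moved in about 2 s, and no verdict came back.

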